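Slide the casserole across to the empty ring under the wire shelf

TASK

Slide the steel casserole from the ring it stands on to the middle of the other, empty ring marked on the marble, gently and without lifting or tipping it, and let go of it there. A wire shelf is right above, so you will need to reach the handle from the front with the gripper tilted under its edge; do not bump the shelf, and leave the tumblers, spice tin and wooden board where they are.

Things in the scene. Friction and masses are not known exactly. Their poses are not given: they have to be found in the camera images.
- casserole_center (a point): Centre of the loose closed steel casserole, on its axis, 45 mm above its base. Round body 120 mm in diameter (126 at the lid rim), lid top 93 mm and lid knob 103 mm above the marble; the hinged lid is latched and stays shut. Mass 0.4 to 0.85 kg; the smooth base slides easily (friction about 0.2) on the flat marble. z axis up; its one handle points along its -x axis, roughly towards the robot.
- handle_grip (a point): Good grip point on the casserole's handle, at mid-section of the bar. The handle is a straight level black bar, 18 mm wide (across, the casserole's y) and 16 mm tall, its middle 60 mm above the marble; it reaches from 72 to 150 mm from the casserole's axis, and this point is 123 mm from the axis (27 mm in from the free end). Same axes as the casserole.
- empty_mark_center (a point): Centre of the empty ring, at the marble surface: where the casserole must go. Thin dark ring inlaid flush in the marble, 176 mm outside and 162 mm inside diameter. The casserole starts on an identical ring 210 to 250 mm to the left or right of it, about level with it as seen from the robot; the way between is clear.
- rack: Fixed steel wire shelf standing over both rings; origin on the marble below its middle. In its own axes (x away from the robot, y left, turned at most 7 degrees) it spans x -155 to +155 mm and y -290 to +290 mm. Four corner legs of 7 mm radius; wires 62 mm apart, all 235 to 245 mm above the marble. The rings lie at x about 0.
- rack_front (a point): Middle of the shelf's front wire (10 mm thick, along the shelf's y), 240 mm above the marble. The wire lies about over the free end of the casserole's handle, so a gripper cannot come straight down on the handle; one tilted 30 to 38 degrees, pointing forward and down along the handle, passes under it.
- tumbler_a_center (a point): Centre of a loose glass tumbler, 66 mm in diameter, 105 mm tall, near the left end of the shelf. Not to be disturbed.
- tumbler_b_center (a point): Centre of a second tumbler just like it. Not to be disturbed.
- tin_center (a point): Centre of a loose green plastic spice tin, 70 mm in diameter, 103 mm tall, near the right end of the shelf. Not to be disturbed.
- chakla_center (a point): Centre of a loose round wooden rolling board on three feet, 210 mm in diameter, 36 mm tall, right of the tin. Not to be disturbed.
Things that resemble listed ones, but are neither listed nor needed, are in the scene too. Of the things that look like the part that bears casserole_center, the largest one is meant.

How it is judged:
By the outcome, as a careful person would: the job done as asked, in the order asked, and still so for the second after the job is handed in, with the robot touching nothing.
It also fails if it takes over 43 s, if anything falls off the work surface, if the arm or the gripper's body presses on something with over 40 N, if the wrist force passes 120 N, or if a joint passes its speed limit or range.

ROBOT

A 6-joint arm with a two-finger parallel gripper is mounted at the origin on the work surface. World frame = base frame: x ahead of the robot, y to its left, z up, the work surface at z = 0. Lengths are in m, angles in degrees, forces in N, time in s.
With the tool pointing down it reaches from about 0.25 to 0.725 m from the base axis. Payload 9.7 kg.
Tool frame: the origin (TCP) lies midway between the tips of the shut fingers; the grasp point (between the pads) lies 19 mm behind it; z points along the fingers, y is the line along which they close (so a half turn about z gives the same grasp; the last joint's range is limited). The gripper opens to 85 mm and grips with 20 to 120 N. Pads are 22 mm wide; open, the fingers measure 114 mm over their backs; the gripper's body (76 mm by 85 mm) begins 54 mm behind the grasp point. The pads swing forward as they close: fully open they stand 13 mm farther back than shut.
Start: joints at [74.255, 4.979, 10.078, 95.1, 0, 90], TCP at [0.149, 0.529, 0.231] pointing down, gripper open.
Joint ranges: [-179.16, 179.16], [-48.56, 103.87], [-65.8, 70.77], [-126.05, 130.52], [-82.76, 87.17], [-180, 180]. Speed limits (degrees/s): [127.2, 127.2, 147.25, 180, 180, 180].

INTERFACE

Orientations are given as a 3x3 rotation matrix whose columns are the frame's x, y, z axes.
In Python, from rig import telemetry, eyes, job gives the robot as it stands.
- The arm moves only by the shell command python3 -m crank 'ROWS' [FORCE]. ROWS is JSON, a list of rows, each a list of 3 entries, a list of its own where there are three numbers: the finger opening in cm, from 0 to 8.54, then the shift along the tool's x, y, z in cm, then the turn about the tool's z in rad. In form: [[grip, [tx, ty, tz], turn], ...]. A call has 1 to 12 rows; each row shifts and turns the commanded pose from where the row before left it, along the tool's axes as they then stand; what a row does not reach is not made up. A row lasts 1/8 s, in which the tool goes at most 62.5 mm and 10.7 degrees, less where a joint would pass 70% of its speed; a pose out of reach is approached as far as the arm can. A call is refused whole if a number of a shift passes 6.25 or a number of a turn 0.188, either way. A call with a gripper value outside its range is refused whole. The fingers move at their own pace and stop on an object; FORCE is the grip in N (left out, the last holds). Time passes only in rows, so rows that do not move let the fingers close. It gives the time, the measured TCP pose, the force, the opening and the grip force at its end, in the units of the state.
- telemetry.observe(): the state, without advancing time (a new reading comes with each control period).
- eyes.read_camera(name): name is "scene" or "top" or "wrist"; returns a dict with "image" (400x640x3 uint8, blue, green, red), "fx", "fy", "cx", "cy" (pixels), "view" (4x4, takes a point from world to camera coordinates). Camera axes: x right, y down, z forward; pixel columns grow to the right and rows downward; lengths in m; the calibration is good to about 2 mm. A picture is of the moment at which its call begins. There is no depth.
- job.sign_off(): hands the job in; it is judged then, once.
The state is a dict: "time_s": time; "joint_positions": joint angles; "dq": joint speeds; "effort": joint torques, N m; "tcp_pos": TCP position; "eef_rot": TCP orientation; "contact_force": force on the tool from outside, world axes, zero at the start; "moment": the same for the moment, N m; "width": opening from 0.0 (shut) to 1.0 (fully open); "grip_force": force on a finger pad.
Only numpy, scipy, OpenCV 4.12 (cv2) and the standard library are available. Lean on these libraries where they do the work, as an engineer would, in place of code of your own. Each camera call takes 0.05 s, during which the arm holds its last target. There are 200 camera calls.

## Working session

There is one attempt and no reset: what is moved stays moved. The work goes in short steps, Python scripts to look and compute and a shell command to move; the robot and the scene stay as the last step left them, time stands still between calls to the robot, and variables do not carry over. Pictures are saved under pics/ and viewed, at most 10 in all, crops included, and the job is handed in when it is done.

```bash
mkdir -p pics
python3 - <<'E'
from rig import telemetry, eyes
import cv2,numpy as np
for n in ["scene","top"]:
    d=eyes.read_camera(n); cv2.imwrite(f"pics/{n}.png",d["image"]); print(n,d["fx"],d["fy"],d["cx"],d["cy"],np.round(d["view"],4).tolist())
s=telemetry.observe(); print(s["time_s"],s["tcp_pos"],np.round(s["eef_rot"],3).tolist(),s["width"])
E
```

```text
scene 477.60147562895565 477.60147562895565 315.9428291914081 202.64681748701477 [[-0.8752, 0.4835, 0.0128, 0.499], [0.397, 0.7332, -0.5521, -0.1277], [-0.2764, -0.4782, -0.8337, 2.0065], [0.0, 0.0, 0.0, 1.0]]
top 406.7913452927945 406.7913452927945 323.9363243482334 198.76600389586383 [[-0.0141, -0.9999, -0.0053, -0.0228], [-0.976, 0.0149, -0.2173, 0.6033], [0.2174, 0.0021, -0.9761, 1.3725], [0.0, 0.0, 0.0, 1.0]]
0.1 [0.14921032 0.52916896 0.2306632 ] [[-0.962, 0.271, -0.0], [0.271, 0.962, -0.001], [-0.0, -0.001, -1.0]] 1.0034196618559015
```

View pics/scene.png

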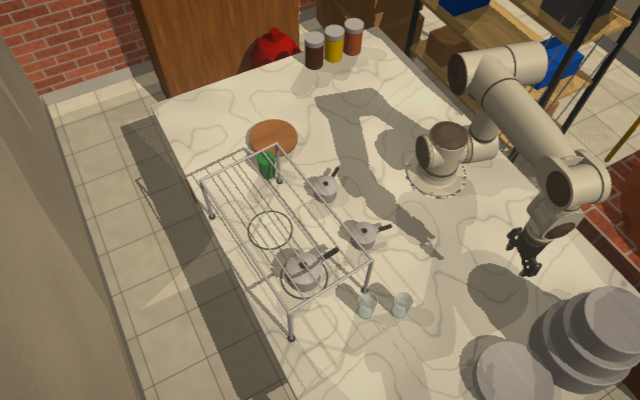

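View pics/top.png

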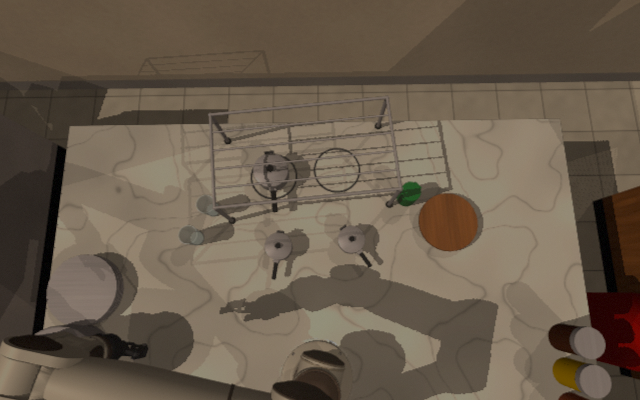

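Three pots could be taken for the casserole. In the top view they are at (272,170), under the shelf on the left ring, and at (278,247) and (351,239), both smaller and in front. I choose the first, which is the largest and stands on a ring. The empty ring is at (337,170). Next is a close crop to check this.

Run:
```python
import cv2
a=cv2.imread("pics/top.png")[95:260,190:390]
cv2.imwrite("pics/topc.png",cv2.resize(cv2.convertScaleAbs(a,alpha=1.3),None,fx=3.6,fy=3.6,interpolation=cv2.INTER_CUBIC))
a=cv2.imread("pics/scene.png")[180:340,190:410]
cv2.imwrite("pics/scenec.png",cv2.resize(a,None,fx=3.6,fy=3.6,interpolation=cv2.INTER_CUBIC))
```

```text
(no output)
```

View pics/topc.png

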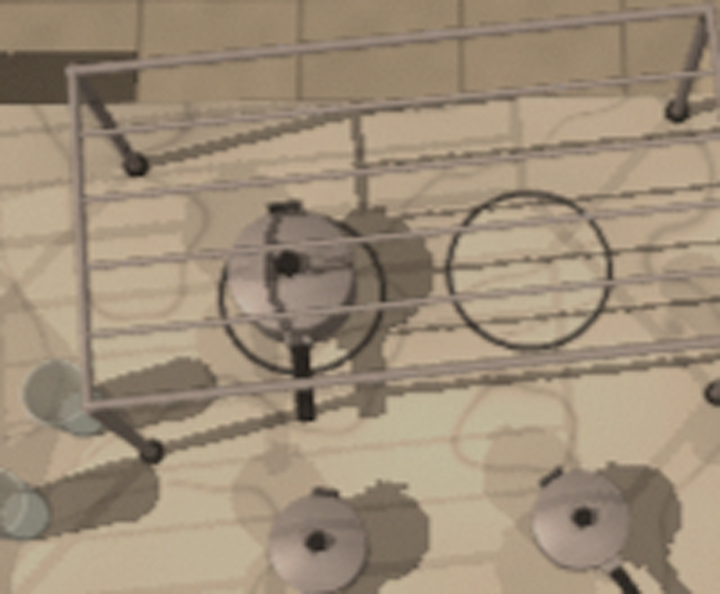

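View pics/scenec.png

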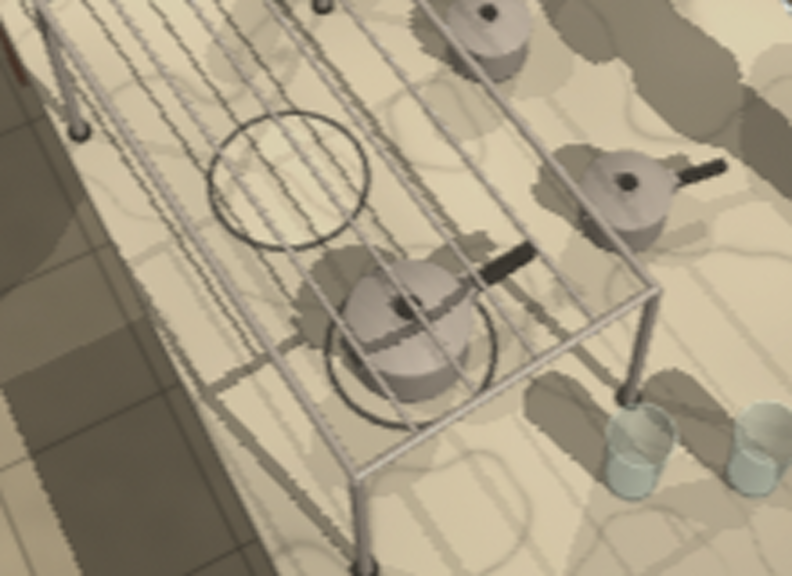

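The crops confirm the choice: the large pot on the left ring, knob at crop (288,261) in the top view and (405,305) in the scene view, handle end at (307,417) and (530,248). The empty ring is centred at (529,270) and (289,181). Next I compute positions.

```bash
cat > h.py <<'E'
import numpy as np
from rig import telemetry
K={"scene":(477.6015,315.943,202.647,[[-0.8752,0.4835,0.0128,0.499],[0.397,0.7332,-0.5521,-0.1277],[-0.2764,-0.4782,-0.8337,2.0065]],(190,180)),
"top":(406.7913,323.936,198.766,[[-0.0141,-0.9999,-0.0053,-0.0228],[-0.976,0.0149,-0.2173,0.6033],[0.2174,0.0021,-0.9761,1.3725]],(190,95))}
def ray(n,uv):
    f,cx,cy,V,o=K[n];V=np.array(V);uv=(np.array(uv)+.5)/3.6-.5+o
    d=V[:,:3].T@np.array([(uv[0]-cx)/f,(uv[1]-cy)/f,1]);return -V[:,:3].T@V[:,3],d
def atz(n,uv,z):
    c,d=ray(n,uv);return c+d*(z-c[2])/d[2]
def st():
    s=telemetry.observe();print("t",round(s["time_s"],2),"tcp",np.round(s["tcp_pos"],4),"w",round(s["width"],3),"F",np.round(s["contact_force"],1),"g",s["grip_force"],"q",np.round(s["joint_positions"],1));print(np.round(s["eef_rot"],3).tolist());return s
E
python3 - <<'E'
from h import *
for nm,t,s,z in [("knob",(288,261),(405,305),.1),("hend",(306,416),(531,248),.064),("hstart",(302,346),(478,283),.068),("ring",(529,270),(289,181),0),("sh_FL",(89,406),(655,291),.24),("footFL",(152,452),(629,398),0.005),("sh_BL",(73,72),(358,475),.24)]:
    print(nm,atz("top",t,z).round(4),atz("scene",s,z).round(4))
print("startring L/R",atz("top",(219,290),0),atz("top",(385,290),0),"front",atz("top",(302,372),0))
for p in [(677,110),(716,392),(152,452),(137,164)]: print("foot",atz("top",p,.005))
E
```

```text
knob [0.7122 0.1575 0.1   ] [0.7119 0.1552 0.1   ]
hend [0.5648 0.1426 0.064 ] [0.563  0.1441 0.064 ]
hstart [0.6344 0.1469 0.068 ] [0.6301 0.1545 0.068 ]
ring [ 0.7292 -0.0807  0.    ] [ 0.73   -0.0776  0.    ]
sh_FL [0.542  0.3068 0.24  ] [0.5439 0.3095 0.24  ]
footFL [0.5415 0.3059 0.005 ] [0.5438 0.3095 0.005 ]
sh_BL [0.8503 0.335  0.24  ] [0.8491 0.3344 0.24  ]
startring L/R [0.71258082 0.24311952 0.        ] [0.70987683 0.06988021 0.        ] front [0.6235419  0.15534598 0.        ]
foot [ 0.90304969 -0.24218346  0.005     ]
foot [ 0.59498309 -0.26884119  0.005     ]
foot [0.54151118 0.30592291 0.005     ]
foot [0.85128703 0.33272544 0.005     ]
```

Pot axis is at about (0.712, 0.156) with yaw about 5°. The target is about (0.730, −0.079), and the shelf yaw is about 5°. The documented row only turns about the tool's z, so I check the usage for a way to tilt.

Only z-turns are accepted, so the tilt has to come from the reach or joint limits: "a pose out of reach is approached as far as the arm can". I'll go to heading about 5° in the open, high up, and see how the arm behaves at its limit.

```bash
python3 -m crank '[[8.54,[-3.5,-3.25,-1.2],0],[8.54,[-3.5,-3.25,-1.2],0],[8.54,[-3.5,-3.25,-1.2],0],[8.54,[-3.5,-3.25,-1.2],0],[8.54,[-3.5,-3.25,-1.2],0],[8.54,[-3.5,-3.25,-1.2],0],[8.54,[-3.5,-3.25,-1.2],0],[8.54,[-3.5,-3.25,-1.2],0],[8.54,[-3.5,-3.25,-1.2],0],[8.54,[-3.5,-3.25,-1.2],0],[8.54,[-3.5,-3.25,-1.2],0],[8.54,[-3.5,-3.25,-1.2],0]]' 60
python3 -m crank '[[8.54,[0,0,0],0.185],[8.54,[0,0,0],0.185],[8.54,[0,0,0],0.185],[8.54,[0,0,0],0.185],[8.54,[0,0,0],0.185],[8.54,[0,0,0],0.185],[8.54,[0,0,0],0.185],[8.54,[0,0,0],0.185],[8.54,[0,0,0],0.185],[8.54,[0,0,0],0.185],[8.54,[0,0,0],0.185],[8.54,[0,0,0],0.185]]'
python3 -c "
from h import *;st()"
```

```text
time_s: 1.6
tcp_pos: [0.4482, 0.0385, 0.3755]
eef_rot: [[-0.962, 0.271, -0.0], [0.271, 0.962, 0.0], [0.0, 0.0, -1.0]]
contact_force: [0.0, 0.7, -0.7]
width: 0.997
grip_force: 0.0
time_s: 3.1
tcp_pos: [0.4476, 0.04, 0.375]
eef_rot: [[0.802, 0.598, -0.001], [0.598, -0.802, -0.0], [-0.001, -0.0, -1.0]]
contact_force: [0.2, 0.0, -0.0]
width: 1.001
grip_force: 0.0
t 3.1 tcp [0.4476 0.04   0.375 ] w 1.001 F [ 0.2  0.  -0. ] g 0.0 q [  5.1  -2.6  19.  111.6   0.  148.4]
[[0.802, 0.598, -0.001], [0.598, -0.802, -0.0], [-0.001, -0.0, -1.0]]
```

```bash
python3 -m crank '[[8.54,[0,0,0],-0.185],[8.54,[0,0,0],-0.185],[8.54,[0,0,0],-0.185],[8.54,[0,0,0],-0.185],[8.54,[0,0,0],-0.185],[8.54,[0,0,0],-0.185],[8.54,[0,0,0],-0.185],[8.54,[0,0,0],-0.185],[8.54,[0,0,0],-0.185],[8.54,[0,0,0],-0.185],[8.54,[0,0,0],-0.185],[8.54,[0,0,0],-0.185]]'
python3 -m crank '[[8.54,[0,0,0],-0.185],[8.54,[0,0,0],-0.185],[8.54,[-5,0,0],0],[8.54,[-5,0,0],0],[8.54,[-5,0,0],0],[8.54,[-5,0,0],0],[8.54,[-5,0,0],0],[8.54,[-5,0,0],0]]'
python3 -c "
from h import *;st()"
```

```text
time_s: 4.6
tcp_pos: [0.4476, 0.04, 0.375]
eef_rot: [[-0.964, 0.265, -0.001], [0.265, 0.964, -0.0], [0.001, -0.0, -1.0]]
contact_force: [-0.0, 0.2, -0.5]
width: 0.997
grip_force: 0.0
time_s: 5.6
tcp_pos: [0.6136, 0.0564, 0.3752]
eef_rot: [[-0.986, -0.095, -0.14], [-0.094, 0.995, -0.013], [0.14, 0.001, -0.99]]
contact_force: [-0.8, -0.4, 0.2]
width: 1.001
grip_force: 0.0
t 5.6 tcp [0.6136 0.0564 0.3752] w 1.001 F [-0.8 -0.4  0.2] g 0.0 q [  5.2  37.8  70.2 130.4   0.   -0.2]
[[-0.986, -0.095, -0.14], [-0.094, 0.995, -0.013], [0.14, 0.001, -0.99]]
```

The arm does trade orientation at its limits: here it leaned back 8° as q4 reached its stop. By the geometry, going up and in pushes q4 to its stop with the forearm rising, which tilts the tool forward. I'll try that.

```bash
python3 -m crank '[[8.54,[4,0,-2.5],0],[8.54,[4,0,-2.5],0],[8.54,[4,0,-2.5],0],[8.54,[4,0,-2.5],0],[8.54,[4,0,-2.5],0]]'
python3 -c "
from h import *;st()"
python3 -m crank '[[8.54,[0,0,-4],0],[8.54,[0,0,-4],0],[8.54,[0,0,-4],0]]'
python3 -c "
from h import *;st()"
```

```text
time_s: 6.22
tcp_pos: [0.4118, 0.0371, 0.4896]
eef_rot: [[-0.994, -0.095, -0.061], [-0.095, 0.995, -0.006], [0.062, 0.0, -0.998]]
contact_force: [1.3, -0.4, 0.5]
width: 1.003
grip_force: 0.0
t 6.22 tcp [0.4118 0.0371 0.4896] w 1.003 F [ 1.3 -0.4  0.5] g 0.0 q [  5.2   6.4  43.3 130.5  -0.   -0.3]
[[-0.994, -0.095, -0.061], [-0.095, 0.995, -0.006], [0.062, 0.0, -0.998]]
time_s: 6.6
tcp_pos: [0.4109, 0.037, 0.5233]
eef_rot: [[-0.995, -0.095, 0.027], [-0.095, 0.995, 0.002], [-0.028, -0.0, -1.0]]
contact_force: [0.4, 0.5, -0.4]
width: 0.997
grip_force: 0.0
t 6.6 tcp [0.4109 0.037  0.5233] w 0.997 F [ 0.4  0.5 -0.4] g 0.0 q [  5.2   5.4  47.4 130.5  -0.   -0.3]
[[-0.995, -0.095, 0.027], [-0.095, 0.995, 0.002], [-0.028, -0.0, -1.0]]
```

It works: going up with q4 on its stop tilts the tool forward.

```bash
python3 -m crank '[[8.54,[0,0,-5],0],[8.54,[0,0,-5],0],[8.54,[0,0,-5],0],[8.54,[0,0,-5],0],[8.54,[0,0,-5],0],[8.54,[0,0,-5],0]]'
python3 -c "
from h import *;st()"
```

```text
time_s: 7.35
tcp_pos: [0.3696, 0.0333, 0.6092]
eef_rot: [[-0.964, -0.095, 0.247], [-0.092, 0.995, 0.022], [-0.248, -0.001, -0.969]]
contact_force: [0.9, 0.1, -0.4]
width: 1.005
grip_force: 0.0
t 7.35 tcp [0.3696 0.0333 0.6092] w 1.005 F [ 0.9  0.1 -0.4] g 0.0 q [  5.2  -0.6  54.2 130.5  -0.   -0.3]
[[-0.964, -0.095, 0.247], [-0.092, 0.995, 0.022], [-0.248, -0.001, -0.969]]
```

```bash
python3 -m crank '[[8.54,[0,0,-5],0],[8.54,[0,0,-5],0],[8.54,[0,0,-5],0],[8.54,[0,0,-5],0],[8.54,[0,0,-5],0],[8.54,[0,0,-5],0],[8.54,[0,0,-5],0],[8.54,[0,0,-5],0]]'
python3 -c "
from h import *;st()"
```

```text
time_s: 8.35
tcp_pos: [0.2619, 0.0236, 0.7047]
eef_rot: [[-0.855, -0.094, 0.51], [-0.082, 0.996, 0.046], [-0.512, -0.003, -0.859]]
contact_force: [-0.3, -0.6, -0.7]
width: 1.004
grip_force: 0.0
t 8.35 tcp [0.2619 0.0236 0.7047] w 1.004 F [-0.3 -0.6 -0.7] g 0.0 q [  5.2 -12.3  59.  130.5  -0.   -0.3]
[[-0.855, -0.094, 0.51], [-0.082, 0.996, 0.046], [-0.512, -0.003, -0.859]]
```

```bash
python3 -m crank '[[8.54,[0,0,-5],0],[8.54,[0,0,-3],0]]'
python3 - <<'E'
from h import *
from rig import eyes
s=st();d=eyes.read_camera("wrist");V=np.array(d["view"]);R=np.array(s["eef_rot"]);p=-V[:3,:3].T@V[:3,3]
print("cam in tool",R.T@(p-s["tcp_pos"]), "cam axis in tool",R.T@V[2,:3])
for n,p,z in [("d1",(317,541),.077),("d2",(583,517),.077)]: print(n,atz("top",p,z))
print("d1 rim",atz("top",(269,541),.065),atz("top",(366,541),.065),"back lug",atz("top",(325,490),.06),"d2 back",atz("top",(552,475),.06))
G=np.array([.5895,.1455,.06]);T=G+.019*R[:,2]
for b in (.13,.0): 
  t=T-b*R[:,2];print(b,t.round(3),"shift cm",(R.T@(t-s["tcp_pos"])*100).round(2))
E
```

```text
time_s: 8.6
tcp_pos: [0.2342, 0.0211, 0.7199]
eef_rot: [[-0.824, -0.094, 0.558], [-0.08, 0.996, 0.05], [-0.56, -0.003, -0.828]]
contact_force: [0.7, -0.2, -0.2]
width: 1.001
grip_force: 0.0
t 8.6 tcp [0.2342 0.0211 0.7199] w 1.001 F [ 0.7 -0.2 -0.2] g 0.0 q [  5.1 -15.   59.6 130.5  -0.   -0.3]
[[-0.824, -0.094, 0.558], [-0.08, 0.996, 0.05], [-0.56, -0.003, -0.828]]
cam in tool [ 0.07318974 -0.00031782 -0.1423871 ] cam axis in tool [-0.28620712 -0.0010547   0.9581672 ]
d1 [0.44099533 0.12899732 0.077     ]
d2 [ 0.46015691 -0.12465791  0.077     ]
d1 rim [0.44297052 0.17650523 0.065     ] [0.44160451 0.08336399 0.065     ] back lug [0.49219121 0.12375162 0.06      ] d2 back [ 0.50359447 -0.09682322  0.06      ]
0.13 [0.528 0.14  0.152] shift cm [ 6.7   9.25 64.01]
0.0 [0.6   0.146 0.044] shift cm [ 6.7   9.25 77.01]
```

```bash
python3 -m crank '[[8.54,[0.56,0.77,5],0],[8.54,[0.56,0.77,5],0],[8.54,[0.56,0.77,5],0],[8.54,[0.56,0.77,5],0],[8.54,[0.56,0.77,5],0],[8.54,[0.56,0.77,5],0],[8.54,[0.56,0.77,5],0],[8.54,[0.56,0.77,5],0],[8.54,[0.56,0.77,5],0],[8.54,[0.56,0.77,5],0],[8.54,[0.56,0.77,5],0],[8.54,[0,0,0],0]]'
python3 - <<'E'
from h import *
from rig import eyes
import cv2
s=st();d=eyes.read_camera("wrist");V=np.array(d["view"]);R=np.array(s["eef_rot"])
cv2.imwrite("pics/w1.png",d["image"]);np.save("w1.npy",V);print(d["fx"],d["cx"],d["cy"])
def proj(p):
  c=V[:3,:3]@p+V[:3,3];return (d["fx"]*c[0]/c[2]+d["cx"],d["fy"]*c[1]/c[2]+d["cy"])
G=np.array([.5895,.1455,.06]);print("G",proj(G),"hend",proj(np.array([.5635,.1433,.06])),"knob",proj(np.array([.712,.156,.1])))
T=G+.019*R[:,2];print("to grasp cm",R.T@(T-s["tcp_pos"])*100)
E
```

```text
time_s: 10.15
tcp_pos: [0.4739, 0.1242, 0.2398]
eef_rot: [[-0.831, -0.094, 0.548], [-0.082, 0.996, 0.048], [-0.55, -0.005, -0.835]]
contact_force: [0.1, 0.2, -0.7]
width: 1.001
grip_force: 0.0
t 10.15 tcp [0.4739 0.1242 0.2398] w 1.001 F [ 0.1  0.2 -0.7] g 0.0 q [ 19.2 -36.7 -29.3  64.8  -7.8  11.4]
[[-0.831, -0.094, 0.548], [-0.082, 0.996, 0.048], [-0.55, -0.005, -0.835]]
287.4097264650236 318.6191884040075 206.42358685357837
G (np.float64(328.0674652916571), np.float64(180.1487767969483)) hend (np.float64(328.82209962083516), np.float64(164.55357738483886)) knob (np.float64(325.7449680215561), np.float64(257.41480126032917))
to grasp cm [ 0.11631257  1.12279807 23.35415042]
```

View pics/w1.png

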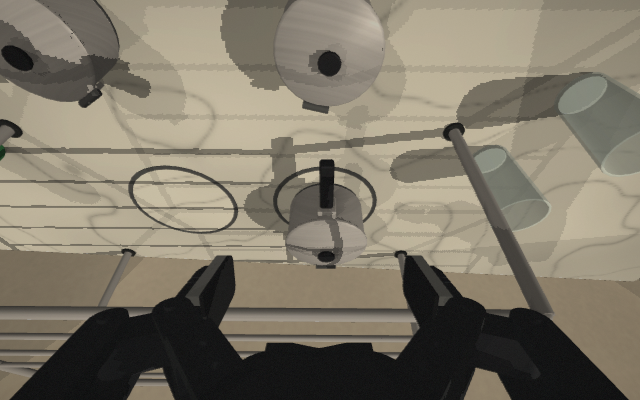

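The picture shows the handle bar from (327,160) to (326,205) and the knob at (327,257), within 1–2 px of my prediction. The small pot sits at (329,62) below the camera, and the shelf's front wire passes clear above the fingers. Moving in.

```bash
python3 -m crank '[[8.54,[0,0.25,4.5],0],[8.54,[0,0.25,4.5],0],[8.54,[0,0.25,4.5],0],[8.54,[0,0.2,3.5],0],[8.54,[0.1,0.1,2.5],0],[8.54,[0,0,1.5],0],[8.54,[0,0,1],0],[8.54,[0,0,0],0]]'
python3 - <<'E'
from h import *
from rig import eyes
import cv2
s=st();d=eyes.read_camera("wrist");V=np.array(d["view"]);R=np.array(s["eef_rot"])
cv2.imwrite("pics/w2.png",d["image"])
G=np.array([.5895,.1455,.06]);T=G+.019*R[:,2];print("to grasp cm",R.T@(T-s["tcp_pos"])*100)
E
```

```text
time_s: 11.2
tcp_pos: [0.5954, 0.1457, 0.0629]
eef_rot: [[-0.826, -0.094, 0.555], [-0.08, 0.996, 0.05], [-0.557, -0.003, -0.83]]
contact_force: [0.7, 0.2, 0.2]
width: 1.001
grip_force: 0.0
t 11.2 tcp [0.5954 0.1457 0.0629] w 1.001 F [0.7 0.2 0.2] g 0.0 q [ 16.7 -17.1 -36.8  36.9  -6.4   9.4]
[[-0.826, -0.094, 0.555], [-0.08, 0.996, 0.05], [-0.557, -0.003, -0.83]]
to grasp cm [0.65088386 0.03834656 1.81161898]
```

View pics/w2.png

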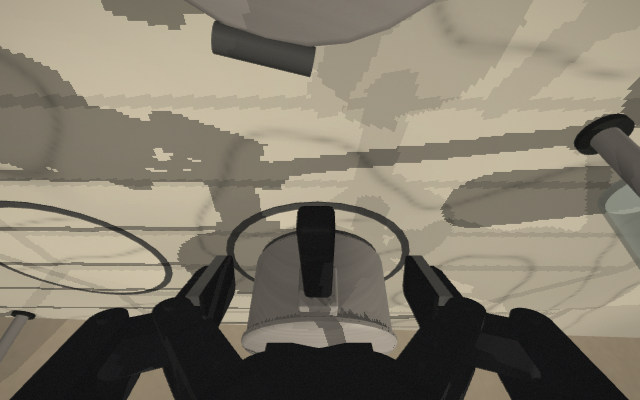

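The handle bar spans columns 298–335 and is centred between the pads (234 and 404). I finish the approach and close.

```bash
python3 -m crank '[[8.54,[0.35,0,0.9],0],[8.54,[0.3,0,0.9],0],[8.54,[0,0.05,0.1],0],[5,[0,0,0],0],[3,[0,0,0],0],[2,[0,0,0],0],[1.2,[0,0,0],0],[1.2,[0,0,0],0],[1.2,[0,0,0],0]]' 45
python3 - <<'E'
from h import *
s=st();R=np.array(s["eef_rot"]);D=np.array([.7296-.712,-.079-.156,0]);print("slide cm in tool",R.T@D*100)
E
```

```text
time_s: 12.38
tcp_pos: [0.6005, 0.1466, 0.0434]
eef_rot: [[-0.826, -0.094, 0.555], [-0.08, 0.996, 0.05], [-0.558, -0.003, -0.83]]
contact_force: [-1.3, -1.2, 2.5]
width: 0.205
grip_force: 47.9
t 12.38 tcp [0.6005 0.1466 0.0434] w 0.205 F [-1.3 -1.2  2.5] g 47.89122462272644 q [ 16.7 -15.3 -37.8  34.2  -6.4   9.3]
[[-0.826, -0.094, 0.555], [-0.08, 0.996, 0.05], [-0.558, -0.003, -0.83]]
slide cm in tool [  0.42045656 -23.56124664  -0.19614512]
```

Gripped at about 17.5 mm and 48 N. Sliding gently.

```bash
python3 -m crank '[[1.2,[0,-0.3,0],0],[1.2,[0.02,-0.6,-0.01],0],[1.2,[0.02,-0.9,-0.01],0],[1.2,[0.02,-1.2,-0.01],0],[1.2,[0.02,-1.2,-0.01],0],[1.2,[0.02,-1.2,-0.01],0],[1.2,[0.02,-1.2,-0.01],0],[1.2,[0.02,-1.2,-0.01],0],[1.2,[0.02,-1.2,-0.01],0],[1.2,[0.02,-1.2,-0.01],0],[1.2,[0.02,-1.2,-0.01],0],[1.2,[0.02,-1.2,-0.01],0]]'
python3 -m crank '[[1.2,[0.02,-1.2,-0.01],0],[1.2,[0.02,-1.2,-0.01],0],[1.2,[0.02,-1.2,-0.01],0],[1.2,[0.02,-1.2,-0.01],0],[1.2,[0.02,-1.2,-0.01],0],[1.2,[0.02,-1.2,-0.01],0],[1.2,[0.02,-1.2,-0.01],0],[1.2,[0.02,-0.9,-0.01],0],[1.2,[0.02,-0.7,-0.01],0],[1.2,[0.02,-0.5,-0.01],0],[1.2,[0,-0.3,0],0],[1.2,[0,0,0],0]]'
python3 - <<'E'
from h import *
from rig import eyes
import cv2
st()
a=eyes.read_camera("top")["image"][95:260,190:390]
b=eyes.read_camera("scene")["image"][180:340,190:390]
f=lambda a:cv2.resize(cv2.convertScaleAbs(a,alpha=1.3),None,fx=3.6,fy=3.6,interpolation=cv2.INTER_CUBIC)
cv2.imwrite("pics/t2.png",f(a));cv2.imwrite("pics/s2.png",f(b))
E
```

```text
time_s: 13.88
tcp_pos: [0.6099, 0.0203, 0.0433]
eef_rot: [[-0.826, -0.094, 0.555], [-0.08, 0.996, 0.05], [-0.558, -0.003, -0.83]]
contact_force: [0.1, 3.6, 5.0]
width: 0.204
grip_force: 48.2
time_s: 15.38
tcp_pos: [0.6177, -0.0876, 0.0433]
eef_rot: [[-0.826, -0.093, 0.555], [-0.079, 0.996, 0.049], [-0.557, -0.003, -0.83]]
contact_force: [-0.2, 2.6, 5.7]
width: 0.201
grip_force: 48.1
t 15.38 tcp [ 0.6177 -0.0876  0.0433] w 0.201 F [-0.2  2.6  5.7] g 48.118388056755066 q [-12.5 -13.8 -36.4  34.7   9.7 -15.1]
[[-0.826, -0.093, 0.555], [-0.079, 0.996, 0.049], [-0.557, -0.003, -0.83]]
```

View pics/t2.png

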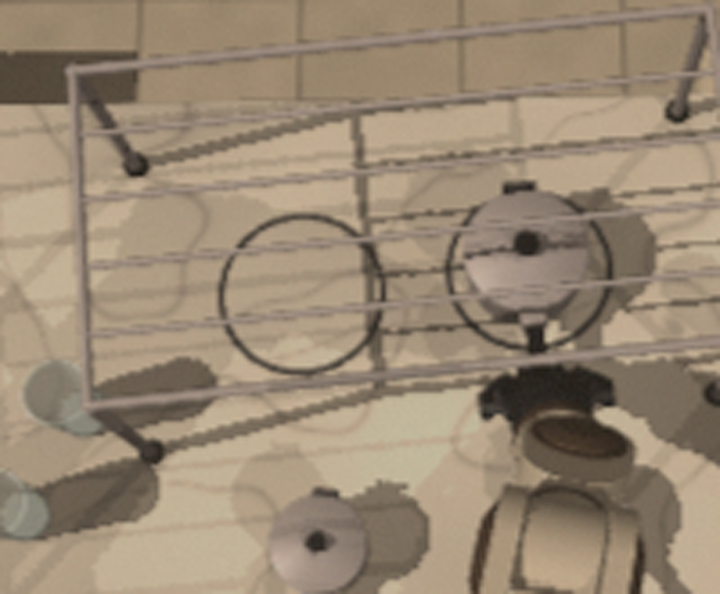

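View pics/s2.png

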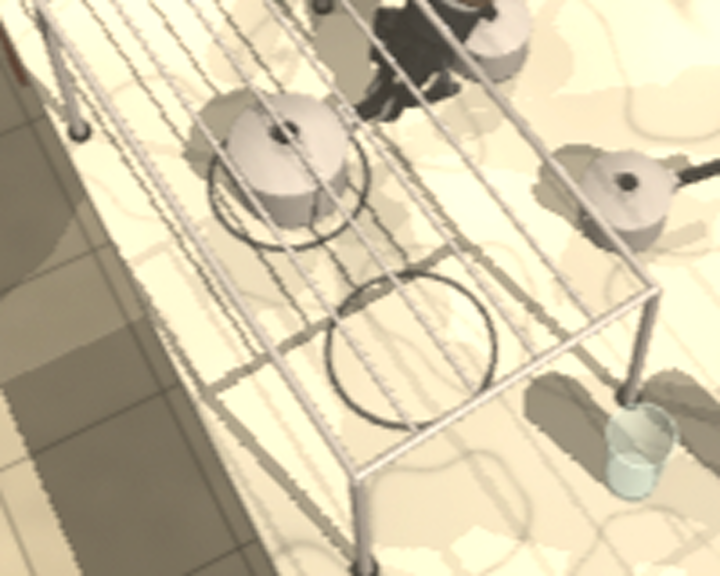

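The pot is now on the right ring, knob at (526,241) in the top crop and (285,131) in the scene crop. The left ring is empty and nothing else has moved. I compute the offset from centre.

Run:
```python
from h import *
a=[atz("top",(526,241),.1),atz("scene",(285,131),.1)];r=[atz("top",(529,269.5),0),atz("scene",(288.5,180.5),0)]
o=[atz("top",(302,293.5),0),atz("scene",(412,349),0)]
print(*a,*r,*o);e=np.mean(r,0)-np.mean(a,0);e[2]=0
R=np.array(telemetry.observe()["eef_rot"]);print("err",e,"tool cm",R.T@e*100)
```

```text
[ 0.72895725 -0.07522926  0.1       ] [ 0.72733161 -0.07710006  0.1       ] [ 0.72977219 -0.08068829  0.        ] [ 0.73021886 -0.07845334  0.        ] [0.70744044 0.15642416 0.        ] [0.70667129 0.15804142 0.        ]
err [ 0.00185109 -0.00340616  0.        ] tool cm [-0.12589496 -0.35642297  0.08601047]
```

```bash
python3 -m crank '[[1.2,[-0.06,-0.17,0.04],0],[1.2,[-0.06,-0.18,0.04],0],[1.2,[0,0,0],0],[1.2,[0,0,0],0],[2.2,[0,0,0],0],[3.5,[0,0,0],0],[6,[0,0,0],0],[8.54,[0,0,0],0],[8.54,[0,0,0],0],[8.54,[0,0,0],0]]'
python3 -m crank '[[8.54,[0,0,-1.5],0],[8.54,[0,0,-3],0],[8.54,[0,0,-4],0],[8.54,[0,0,-4],0],[8.54,[0,0,-4],0],[8.54,[0,0,-4],0],[8.54,[0,0,-2],0],[8.54,[0,0,0],0],[8.54,[0,0,0],0]]'
python3 - <<'E'
from h import *
from rig import eyes
import cv2
st()
a=eyes.read_camera("top")["image"][95:260,190:390]
b=eyes.read_camera("scene")["image"]
f=lambda a:cv2.resize(cv2.convertScaleAbs(a,alpha=1.2),None,fx=3.6,fy=3.6,interpolation=cv2.INTER_CUBIC)
cv2.imwrite("pics/t3.png",f(a));cv2.imwrite("pics/s3.png",b)
E
```

```text
time_s: 16.73
tcp_pos: [0.6195, -0.0901, 0.0433]
eef_rot: [[-0.826, -0.094, 0.555], [-0.08, 0.996, 0.05], [-0.557, -0.003, -0.83]]
contact_force: [0.3, -0.7, -0.9]
width: 1.0
grip_force: 0.0
time_s: 17.85
tcp_pos: [0.4944, -0.1013, 0.2294]
eef_rot: [[-0.827, -0.094, 0.555], [-0.08, 0.996, 0.05], [-0.557, -0.003, -0.831]]
contact_force: [0.1, -0.1, -0.5]
width: 0.996
grip_force: 0.0
t 17.85 tcp [ 0.4944 -0.1013  0.2294] w 0.996 F [ 0.1 -0.1 -0.5] g 0.0 q [-19.  -33.8 -28.9  63.4  13.1 -20.7]
[[-0.827, -0.094, 0.555], [-0.08, 0.996, 0.05], [-0.557, -0.003, -0.831]]
```

View pics/t3.png

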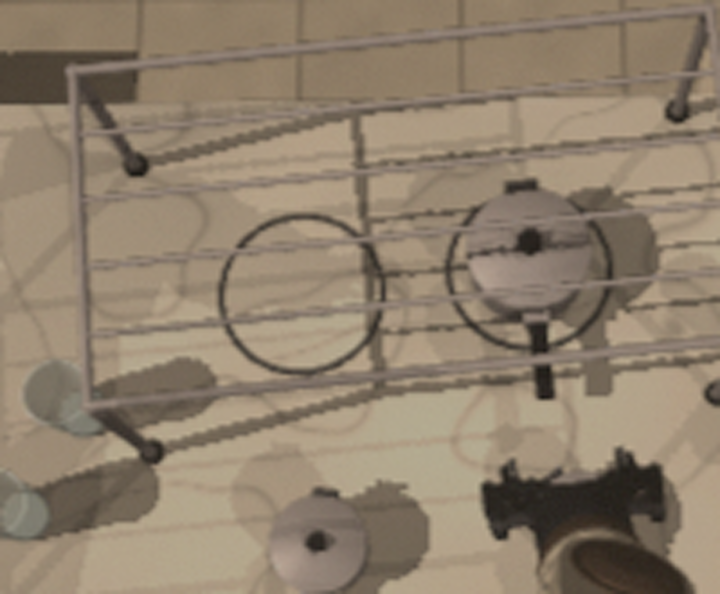

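View pics/s3.png

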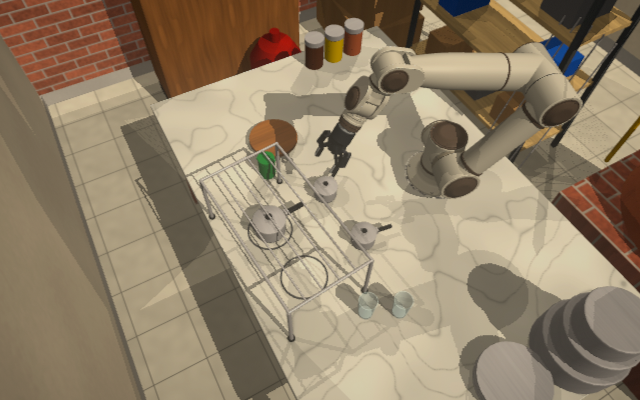

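The pot stands centred on the right ring with its knob at (529,239) in the top crop, within about 2 mm. The gripper is clear and everything else is where it was.

```bash
python3 -c "
from rig import job;print(job.sign_off())"
```

```text
the job is handed in; nothing more can be done
None
```

The casserole was slid without lifting to the middle of the other ring (within about 2 mm by the last picture) and released. The gripper backed clear, nothing else visibly moved, and I handed the job in at about 18 s.

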